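# Clear and pop the sample port of a benchtop reader

### The job

Someone left the lab timer lying on the sample port of the benchtop reader. With the fingertips slide it aside, to the left or right, onto the bare top of the reader beside the port, without picking it up; then press the port's lid (the small one at the front) in once so that its push-push latch lets go, let it pop up, and see that it stays open. Press it only that once, leave the long lid behind it shut and the other things around undisturbed.

Things in the scene. Friction and masses are not known exactly. Their poses are not given: they have to be found in the camera images.
- reader: white benchtop reader, a fixed box 190 mm deep (its x) x 320 mm wide (y) x 95 mm high. Origin at the centre of its underside, on the worktop; its front (display, keys) faces its -x, roughly towards the robot; +y is its left. The flat top has a 3 mm lip, 8 mm wide, round the edge, the port lid midway in its front part and the long bay lid behind; left and right of the port it is bare
- deck (a point): centre of the reader's top face, 95 mm over the worktop, axes as the reader's
- port: port lid: grey plate 66 mm (x) x 48 mm (y) x 3 mm, the smaller of the two, its top 1 mm above the reader's top when shut. Origin on its hinge at the rear edge (reader x = -10 mm, y = 0, height 93 mm); shut, the lid reaches from there 67 mm towards the reader's front (-x)
- port_press (a point): press mark (three fine dark ribs) on the upper face of the port lid, 19 mm behind its front edge, midway across: where to press straight down
- port_angle (a joint): port lid's angle, rad: 0 shut (rests at 0.01), negative pressed in (stop at -0.095, 4.5 mm down at the press mark), positive open (stop at 1.15; stays there). Pressed past -0.085, then released, it unlatches and springs up behind the finger within a second; a shallower press leaves it shut, pressing the open lid right down latches it again. Takes 2 to 5 N at the mark, spring 1 to 2 N
- port_latch (a joint): hidden cross-slide of the port's latch, m: 0 latched, about -0.005 when pressed in to let go, about +0.007 after the lid has popped; above +0.0025 with the lid pressed in means that it is being pressed shut a second time
- bay_angle (a joint): angle of the long bay lid (50 mm x 130 mm, behind the port lid), rad: 0 shut (rests at 0.03); has the same kind of latch, to be left shut
- timer: pale grey lab timer lying flat, 66 mm (x) x 72 mm (y) x 16 mm, 0.06 kg, loose, lying on the port lid at the start. Origin at the centre of its underside
- tape_small: roll of brown tape, 94 mm across, 48 mm high, on the worktop left of the reader; origin at the centre of its underside
- petri_0: petri dish, 90 mm across, 15 mm high, on the worktop at the left; origin at the centre of its underside
- kit_box: closed purple and white carton, 116 x 63 x 78 mm high, standing on the worktop beside the right end of the reader; origin at the centre of its underside
There are look-alikes about, which are no part of the job. Leave any brown look-alike of the timer alone.

How it is judged (in metres and radians):
On the way, in this order (a step that is already met when the one before it is completed fails the run):
1. the timer lies on the reader's top beside the port, the port still shut ((y of timer in the frame of reader above 0.064 m or y of timer in the frame of reader below -0.064 m) and z of timer in the frame of reader above 0.088 m and value of joint port_angle below 0.05 rad), for 0.2 s.
2. a finger presses the port lid in (value of joint port_angle below -0.04 rad and contact force between the fingers and port above 0.5 N).
3. the port lid has popped open and stays open for a second (value of joint port_angle above 1 rad), for 1 s.
At the end, for the whole second after the job is handed in: The port lid stands open (angle over 1.0 rad) and the bay lid is shut (under 0.05 rad); the timer lies flat (tilt under 0.15 rad) and at rest on the reader's top, its centre more than 64 mm to the left or right of the reader's middle line (value of joint port_angle above 1 rad and value of joint bay_angle below 0.05 rad and (y of timer in the frame of reader above 0.064 m or y of timer in the frame of reader below -0.064 m) and z of timer in the frame of reader between 0.088 and 0.105 m and angle between timer's own z axis and vertical below 0.15 rad and linear speed of timer below 0.02 m/s); the robot touches nothing.
It fails at once if the timer is lifted or carried (raised more than 15 mm off the reader's top), tipped over 0.5 rad, or pushed off the reader (z of timer in the frame of reader above 0.111 m or angle between timer's own z axis and vertical above 0.5 rad or z of timer in the frame of reader below 0.07 m).
It fails at once if the open port lid is pressed in a second time (value of joint port_angle below -0.04 rad and value of joint port_latch above 0.0025 m).
It fails at once if the long bay lid pops open (value of joint bay_angle above 0.15 rad).
It fails at once if a bystander is moved by more than 20 mm (distance of any of kit_box, tape_small, petri_0 from where it was at the start of the episode above 0.02 m).
It also fails if it takes over 40 s, if anything falls off the work surface, if the arm or the gripper's body presses on something with over 40 N, if the wrist force passes 120 N, or if a joint passes its speed limit or range.

### The arm

A 7-joint arm with a two-finger parallel gripper is mounted at the origin on a cart in front of the work surface, level with it; the furniture and walls round the work are solid. World frame = base frame: x ahead of the robot, y to its left, z up, the work surface at z = 0. Lengths are in mm, angles in degrees, forces in N, time in s.
With the tool pointing down it reaches from about 400 to 850 mm from the base axis. Payload 4.5 kg.
Tool frame: the origin (TCP) lies where the fingers leave the gripper's body, on its centre line; the fingertips stand robot.finger_overhang ahead of it and the grasp point (between the pads) lies 45 mm ahead of it (robot.finger_overhang is the distance from the TCP to the fingertips, in mm); z points along the fingers, y is the line along which they close (so a half turn about z gives the same grasp; the last joint's range is limited). The gripper opens to 88 mm and grips with 3 to 60 N. Pads are 18 mm wide; open, the fingers measure 123 mm over their backs; the gripper's body (75 mm by 187 mm) begins 45 mm behind the grasp point.
Start: joints at [-64.068, 39.483, -11.15, 89.685, 9.013, 51.709, -12.324], TCP at [254.148, 571.013, 302.743] pointing down, gripper open.
Joint ranges: [-172.22, 172.22], [-26.19, 119.32], [-84.43, 86.54], [7.71, 146.69], [-57.33, 237.33], [2.42, 119.75], [-152.13, 152.13]. Speed limits (degrees/s): [147.25, 147.25, 180, 180, 180, 180, 180].

### API

Orientations are given as a 3x3 rotation matrix whose columns are the frame's x, y, z axes.
In Python, from station import robot, cams, ticket gives the robot as it stands. The module is installed in compiled form; this text tells all that it offers.
- The arm moves only by the shell command python3 -m inch 'ROWS' [OPENING] [FORCE]. ROWS is JSON, a list of rows, each a list of 4 numbers: the shift along the tool's x, y, z in m, then the turn about the tool's z in degrees. In form: [[dx, dy, dz, turn], ...]. A call has 1 to 5 rows; each row is the pose to reach, as a shift and turn from the pose commanded when the call began, along the tool's axes at that moment; what a row does not reach only later rows make up. A row lasts 1/8 s, in which the tool goes at most 62.5 mm and 10.7 degrees, less where a joint would pass 70% of its speed; a pose out of reach is approached as far as the arm can. A call with a gripper value outside its range is refused whole. OPENING is the closure, from 0 (fully open) to 1 (shut), set as the call begins (- or left out, the last holds). The fingers move at their own pace and stop on an object; FORCE is the grip in N (left out, the last holds). Time passes only in rows, so rows that repeat a pose let the fingers close. It gives the time, the measured TCP pose, the force, the opening and the grip force at its end, in the units of the state.
- robot.state(): the state, without advancing time (a new reading comes with each control period).
- cams.get_image(name): name is "scene" or "top" or "wrist"; returns the picture (400x640x3 uint8, red, green, blue); there is no depth.
- cams.camera_model(name): a dict with "vfov" (degrees; the focal length in pixels is half the picture's height over the tangent of half this angle, whatever the lens; pixels are square), "cx", "cy" (the principal point, pixels), "D" ([k1, k2, p1, p2, k3] as OpenCV has them; the pictures are not rectified), "cam_to_world" (4x4, takes a point from camera to world coordinates); the wrist camera has in their place "mount" (4x4, takes a point from camera to tool coordinates, whose origin is the TCP and whose axes are the flange's). Camera axes: x right, y up, looking along -z (the intrinsics and any distortion apply to the point x, -y, -z); pixel columns grow to the right and rows downward; lengths in mm; the calibration is good to about 2 mm. A picture is of the moment at which its call begins: read the wrist's pose just before it. camera_model takes no time and is no camera call.
- ticket.close_job(): hands the job in; it is judged then, once.
The state is a dict: "clock": time; "joint_pos": joint angles; "qvel": joint speeds; "tau": joint torques, N m; "eef_pos": TCP position; "ee_rot": TCP orientation; "wrist_force": force on the tool from outside, world axes, zero at the start; "torque": the same for the moment, N m; "opening": finger opening in mm; "grip_force": force on a finger pad.
Only numpy, scipy, OpenCV 4.12 (cv2) and the standard library are available. Lean on these libraries where they do the work, as an engineer would, in place of code of your own. Each camera call takes 0.05 s, during which the arm holds its last target. There are 200 camera calls.

## Working session

There is one attempt and no reset: what is moved stays moved. The work goes in short steps, Python scripts to look and compute and a shell command to move; the robot and the scene stay as the last step left them, time stands still between calls to the robot, and variables do not carry over. Pictures are saved under pics/ and viewed, at most 10 in all, crops included, and the job is handed in when it is done.

```bash
mkdir -p pics; python3 - <<'E'
from station import robot,cams
import cv2,numpy as np
s=robot.state();print({k:np.round(s[k],3).tolist() for k in s});print(robot.finger_overhang)
for n in("scene","top"):
    cv2.imwrite(f"pics/{n}0.png",cams.get_image(n)[:,:,::-1])
    m=cams.camera_model(n);print(n,{k:np.round(m[k],4).tolist() for k in m})
print(cams.camera_model("wrist"))
E
```

```text
{'clock': 0.0, 'joint_pos': [-64.067, 39.533, -11.146, 89.744, 9.012, 51.709, -12.325], 'qvel': [-0.038, 0.056, -0.059, -0.137, 0.01, 0.019, -0.025], 'tau': [0.001, -52.756, -1.267, -15.342, -0.053, 0.007, 0.0], 'eef_pos': [253.992, 570.506, 301.915], 'ee_rot': [[-0.914, 0.407, -0.001], [0.407, 0.914, -0.002], [-0.0, -0.002, -1.0]], 'wrist_force': [-0.22, -0.117, 0.164], 'torque': [-0.012, 0.013, -0.011], 'grip_force': 0.0, 'opening': 88.179}
64.0
scene {'vfov': 53.813, 'cx': 315.2691, 'cy': 196.0542, 'D': [-0.0257, 0.0, 0.0, 0.0, 0.0], 'cam_to_world': [[0.455, 0.48, -0.75, -249.2783], [-0.8905, 0.2517, -0.3791, -589.4703], [0.0068, 0.8403, 0.542, 650.0671], [0.0, 0.0, 0.0, 1.0]]}
top {'vfov': 44.5864, 'cx': 325.2243, 'cy': 207.1028, 'D': [-0.0943, 0.0, 0.0, 0.0, 0.0], 'cam_to_world': [[0.0044, 0.9978, -0.0669, 425.0653], [-1.0, 0.0049, 0.0078, -199.6694], [0.0081, 0.0669, 0.9977, 1384.6882], [0.0, 0.0, 0.0, 1.0]]}
{'vfov': 70.53759768122046, 'cx': 322.15155722610933, 'cy': 199.16195883249637, 'D': array([-0.0041577,  0.       ,  0.       ,  0.       ,  0.       ]), 'mount': array([[-3.40350059e-04,  9.48861581e-01,  3.15692232e-01,
         8.20911112e+01],
       [ 9.99999709e-01,  5.38550580e-04, -5.40589784e-04,
        -1.35284571e+00],
       [-6.82961111e-04,  3.15691956e-01, -9.48861488e-01,
        -8.11839960e+01],
       [ 0.00000000e+00,  0.00000000e+00,  0.00000000e+00,
         1.00000000e+00]])}
```

View pics/top0.png

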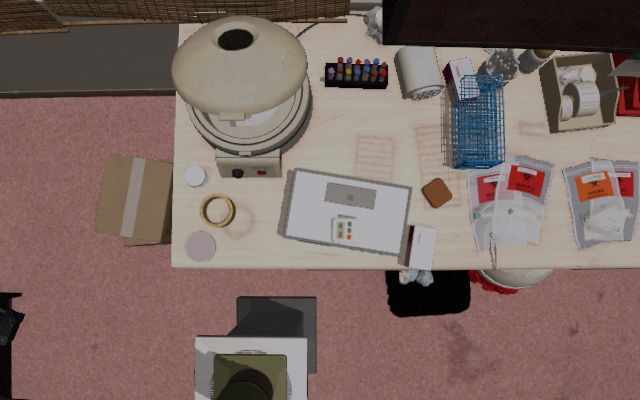

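View pics/scene0.png

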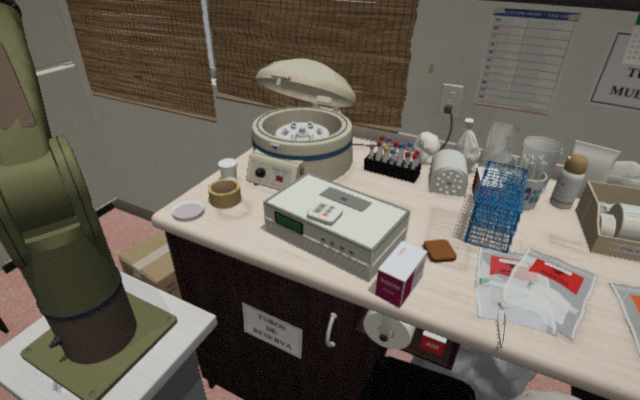

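The top view shows the reader at about (282–411, 169–256). On its port is the pale timer (345,230), with the bay lid at (350,195). The purple carton is at (421,246), the tape at (217,210) and the petri dish at (200,246). There are two timer candidates: the pale grey one at (345,230) lies on the port and fits the description, while the brown one at (437,193) on the worktop is the look-alike. I'll confirm this in one enlarged crop.

```bash
cat > h.py <<'E'
import cv2,numpy as np
from station import robot,cams
def model(n):
    m=cams.camera_model(n);f=200/np.tan(np.radians(m["vfov"])/2)
    K=np.array([[f,0,m["cx"]],[0,f,m["cy"]],[0,0,1]])
    if "mount" in m:
        s=robot.state();T=np.eye(4);T[:3,:3]=s["ee_rot"];T[:3,3]=s["eef_pos"];T=T@m["mount"]
    else: T=np.array(m["cam_to_world"])
    return K,np.array(m["D"]),T
def cast(M,px,z):
    K,D,T=M
    u=cv2.undistortPoints(np.array(px,float).reshape(-1,1,2),K,D).reshape(-1,2)
    d=np.c_[u[:,0],-u[:,1],-np.ones(len(u))]@T[:3,:3].T
    return T[:3,3]+d*((z-T[2,3])/d[:,2])[:,None]
def project(M,P):
    K,D,T=M
    p=(np.atleast_2d(P)-T[:3,3])@T[:3,:3]
    return cv2.projectPoints(p*[1,-1,-1],np.zeros(3),np.zeros(3),K,D)[0].reshape(-1,2)
E
python3 - <<'E'
import cv2
i=cv2.imread("pics/top0.png")[150:280,270:450]
cv2.imwrite("pics/crop.png",cv2.resize(i,None,fx=4.4,fy=4.4,interpolation=cv2.INTER_CUBIC))
E
```

```text
(no output)
```

View pics/crop.png

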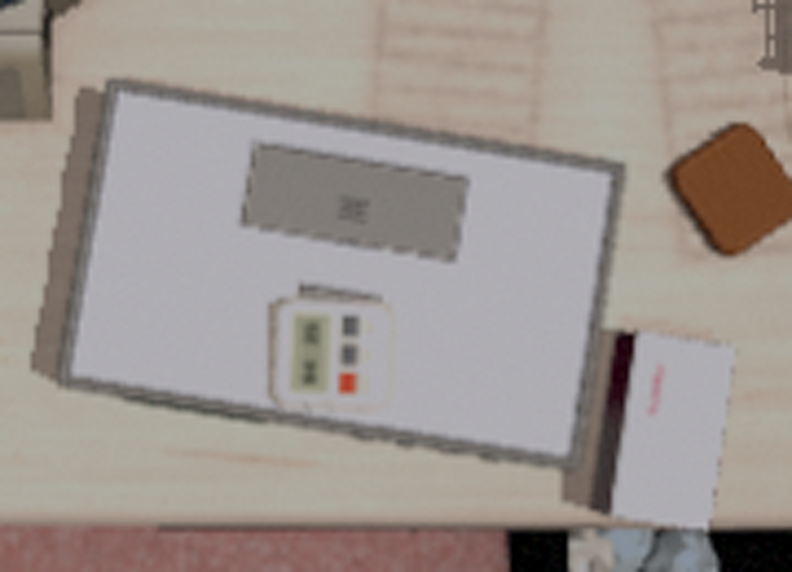

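The crop confirms it: the pale timer with display and keys lies on the grey port lid, whose rear edge shows at crop (340,290). The brown block at crop (735,190) is the look-alike. The corners I'll use are the reader rim at crop (112,82), (623,165), (575,465), (62,380), and the timer top at (280,298), (393,305), (388,408), (272,400).

```bash
python3 - <<'E'
from h import *
M=model("top")
g=lambda c:(np.array(c,float)+.5)/4.4-.5+[270,150]
R=cast(M,g([[112,82],[623,165],[575,465],[62,380]]),98)[:,:2]
print(R.round(1).tolist(),[np.linalg.norm(R[i]-R[i-1]).round(1) for i in range(4)])
c=R.mean(0); ey=(R[0]-R[1])+(R[3]-R[2]);ex=(R[0]-R[3])+(R[1]-R[2])
th=(np.arctan2(*ex[::-1])+np.arctan2(-ey[0],ey[1]))/2
Q=np.array([[np.cos(th),-np.sin(th)],[np.sin(th),np.cos(th)]])
print("reader",c,np.degrees(th))
loc=lambda P:(P[:,:2]-c)@Q
B=loc(cast(M,g([[255,143],[468,178],[455,262],[243,225]]),96));print("bay",B.round(1).tolist(),B.mean(0))
T=loc(cast(M,g([[280,298],[393,305],[388,408],[272,400]]),112));print("timer",T.round(1).tolist(),T.mean(0))
s=robot.state();r=s["ee_rot"];print("toolx dir",np.degrees(np.arctan2(r[1,0],r[0,0])),"rel", np.degrees(np.arctan2(r[1,0],r[0,0])-th))
np.savez("reader.npz",c=c,Q=Q,th=th)
# check in scene
M2=model("scene");print(project(M2,np.c_[R,[98]*4]).round(0).tolist())
print("press world",c+Q@[-58,0])
E
```

```text
[[614.5, -129.1], [565.8, -438.5], [384.9, -408.4], [434.6, -100.7]] [np.float64(182.1), np.float64(313.2), np.float64(183.4), np.float64(311.6)]
reader [ 499.93426274 -269.18416892] -9.137205126702476
bay [[68.6, 65.2], [68.8, -65.3], [17.3, -65.5], [18.4, 64.2]] [43.29980681 -0.32671988]
timer [[-22.1, 35.4], [-15.3, -31.5], [-76.0, -38.3], [-82.5, 30.3]] [-49.00397891  -1.05628034]
toolx dir 156.01160767670933 rel 165.1488128034118
[[308.0, 173.0], [410.0, 210.0], [373.0, 249.0], [265.0, 201.0]]
press world [ 442.67023064 -259.97381457]
```

```bash
cat >> h.py <<'E'
def togo(rx,ry,z,rel):
    """print shift/turn in tool axes to reader-frame point, tip height z mm over worktop, tool x at rel deg from reader x"""
    n=np.load("reader.npz");s=robot.state();r=np.array(s["ee_rot"])
    p=np.r_[n["c"]+n["Q"]@[rx,ry],z+robot.finger_overhang]
    a=np.degrees(np.arctan2(r[1,0],r[0,0])-n["th"])
    print("to go mm",(r.T@(p-s["eef_pos"])).round(1),"turn",round((a-rel+180)%360-180,1),"eef",np.round(s["eef_pos"],1),"t",round(s["clock"],2))
def where():
    n=np.load("reader.npz");s=robot.state()
    print("reader xy",((s["eef_pos"][:2]-n["c"])@n["Q"]).round(1),"tip z",round(s["eef_pos"][2]-robot.finger_overhang,1),"F",np.round(s["wrist_force"],1),"open",round(s["opening"],1),"t",round(s["clock"],2))
E
python3 -m inch '[[-0.019,-0.017,0,4],[-0.058,-0.051,0,12],[-0.097,-0.086,0,21],[-0.140,-0.123,0,31],[-0.183,-0.161,0,40]]' 0.7
python3 -c "
from h import *;n=np.load('reader.npz')
w=n['Q'].T@(np.array([470,100])-n['c']);togo(*w,238,90);togo(-49,-80,200,90)"
```

```text
clock: 0.72
eef_pos: [356.4, 347.8, 302.6]
ee_rot: [[-0.434, 0.901, 0.0], [0.901, 0.434, -0.0], [-0.0, 0.0, -1.0]]
wrist_force: [1.0, -0.3, -0.3]
opening: 40.4
grip_force: 0.0
to go mm [-272.6   -5.2    0.6] turn 34.9 eef [356.4 347.8 302.6] t 0.72
to go mm [-655.8 -224.3   38.7] turn 34.9 eef [356.4 347.8 302.6] t 0.72
```

```bash

python3 -m inch '[[-0.055,-0.001,0,7],[-0.110,-0.002,0,14],[-0.165,-0.003,0,21],[-0.220,-0.004,0,28],[-0.275,-0.005,0,35]]'
python3 -c "
from h import *;togo(-49,-80,200,90)"
```

```text
clock: 1.35
eef_pos: [472.4, 98.6, 302.6]
ee_rot: [[0.16, 0.987, -0.0], [0.987, -0.16, 0.0], [0.0, -0.0, -1.0]]
wrist_force: [0.3, 0.7, 0.2]
opening: 26.7
grip_force: 0.0
to go mm [-438.7   37.1   38.5] turn -0.1 eef [472.4  98.6 302.6] t 1.35
```

```bash

python3 -m inch '[[-0.055,0.007,0,0],[-0.110,0.014,0,0],[-0.165,0.022,0,0],[-0.220,0.030,0,0],[-0.275,0.037,0,0]]'
python3 -m inch '[[-0.055,0,0.008,0],[-0.105,0,0.018,0],[-0.140,0,0.028,0],[-0.158,0,0.036,0],[-0.164,0,0.038,0]]'
python3 - <<'E'
from h import *
where();togo(-49,-80,103,90)
M=model("wrist");i=cams.get_image("wrist");cv2.imwrite("pics/w1.png",i[:,:,::-1])
n=np.load("reader.npz");W=lambda x,y,z:np.r_[n["c"]+n["Q"]@[x,y],z]
print(project(M,[W(-95,160,98),W(-95,-160,98),W(95,-160,98),W(-10,0,112),W(-49,-1,112)]).round(0).tolist())
E
```

```text
clock: 1.98
eef_pos: [465.3, -178.9, 302.5]
ee_rot: [[0.156, 0.988, -0.0], [0.988, -0.156, 0.0], [0.0, -0.0, -1.0]]
wrist_force: [-0.2, 0.3, 0.4]
opening: 26.5
grip_force: 0.0
clock: 2.6
eef_pos: [439.5, -339.2, 264.0]
ee_rot: [[0.157, 0.988, -0.001], [0.988, -0.157, 0.001], [0.001, -0.001, -1.0]]
wrist_force: [0.3, -1.0, -0.5]
opening: 26.3
grip_force: 0.0
reader xy [-48.5 -78.7] tip z 200.0 F [ 0.3 -1.  -0.5] open 26.3 t 2.6
to go mm [-1.4 -0.4 97. ] turn 0.1 eef [ 439.5 -339.2  264. ] t 2.6
[[253.0, -146.0], [276.0, 275.0], [464.0, 275.0], [372.0, 109.0], [322.0, 110.0]]
```

View pics/w1.png

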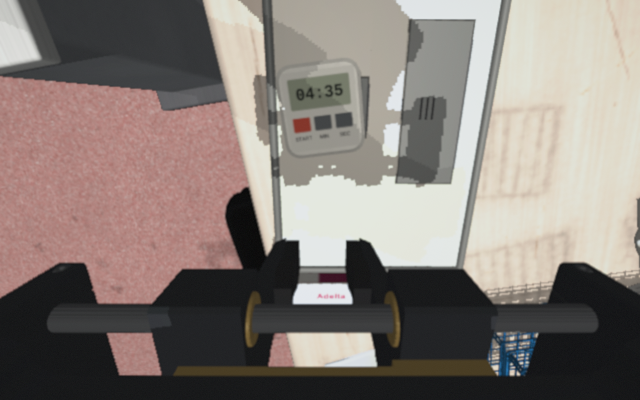

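The wrist view shows the pale timer at (321,110), where I predicted it at (322,110). The port's rear edge shows at (368,100), the bay lid is shut at (440,100), and the fingers are centred at about (323,265). The calibration is consistent, so I'll descend beside the timer.

```bash

python3 -m inch '[[0,0,0.025,0],[0,0,0.055,0],[0,0,0.080,0],[0,0,0.092,0],[0,0,0.097,0]]'
python3 -m inch '[[0.004,0,0,0],[0.010,0,0,0],[0.017,0,0,0],[0.024,0,0,0],[0.030,0,0,0]]'
python3 -c "
from h import *;where()"
```

```text
clock: 3.28
eef_pos: [440.5, -338.3, 167.6]
ee_rot: [[0.155, 0.988, 0.0], [0.988, -0.155, 0.001], [0.001, 0.0, -1.0]]
wrist_force: [0.3, -0.1, 0.4]
opening: 26.5
grip_force: 0.0
clock: 3.9
eef_pos: [444.7, -309.0, 167.8]
ee_rot: [[0.156, 0.988, 0.0], [0.988, -0.156, 0.0], [0.0, 0.0, -1.0]]
wrist_force: [-0.5, -0.4, -0.2]
opening: 26.4
grip_force: 0.2
reader xy [-48.2 -48.1] tip z 103.8 F [-0.5 -0.4 -0.2] open 26.4 t 3.9
```

```bash

python3 -m inch '[[0.007,0,0,0],[0.014,0,0,0],[0.021,0,0,0],[0.028,0,0,0],[0.035,0,0,0]]'
python3 -m inch '[[0.007,0,0,0],[0.014,0,0,0],[0.021,0,0,0],[0.028,0,0,0],[0.035,0,0,0]]'
python3 - <<'E'
from h import *
where()
cv2.imwrite("pics/w2.png",cams.get_image("wrist")[:,:,::-1])
E
```

```text
clock: 4.53
eef_pos: [450.1, -274.6, 167.7]
ee_rot: [[0.156, 0.988, 0.0], [0.988, -0.156, -0.0], [-0.0, 0.0, -1.0]]
wrist_force: [-0.9, -0.4, -0.5]
opening: 26.0
grip_force: 0.3
clock: 5.15
eef_pos: [455.6, -240.0, 167.7]
ee_rot: [[0.156, 0.988, 0.0], [0.988, -0.156, 0.0], [0.0, -0.0, -1.0]]
wrist_force: [1.2, -0.6, -1.1]
opening: 26.6
grip_force: 0.1
reader xy [-48.4  21.8] tip z 103.7 F [ 1.2 -0.6 -1.1] open 26.6 t 5.15
```

View pics/w2.png

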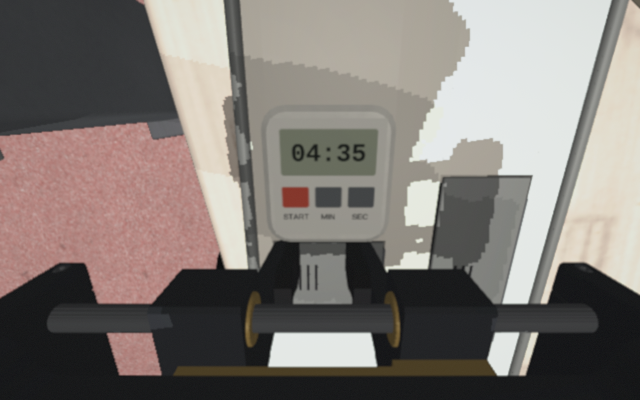

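The timer sits square against both fingertips at (328,172), flat on the deck. The port lid is shut and its ribs show at (308,277). I'll push on by 33 mm, back off and rise.

```bash

python3 -m inch '[[0.008,0,0,0],[0.016,0,0,0],[0.024,0,0,0],[0.030,0,0,0],[0.033,0,0,0]]'
python3 -m inch '[[0,0,0,0],[-0.004,0,0,0],[-0.014,0,0,0],[-0.030,0,-0.020,0],[-0.050,0,-0.055,0]]'
python3 -m inch '[[-0.030,0,-0.030,0],[-0.060,0,-0.050,0],[-0.060,0,-0.050,0]]' 1
python3 - <<'E'
from h import *
where();togo(-58,0,130,180)
n=np.load("reader.npz")
M=model("wrist");cv2.imwrite("pics/w3.png",cams.get_image("wrist")[:,:,::-1])
W=lambda x,y,z:np.r_[n["c"]+n["Q"]@[x,y],z]
print("mark,hinge,frontedge",project(M,[W(-58,0,96),W(-10,0,96),W(-77,0,96)]).round(0).tolist())
E
```

```text
clock: 5.82
eef_pos: [460.8, -207.4, 167.7]
ee_rot: [[0.156, 0.988, 0.0], [0.988, -0.156, 0.0], [0.0, 0.0, -1.0]]
wrist_force: [-0.1, -0.9, -0.1]
opening: 26.4
grip_force: 0.2
clock: 6.45
eef_pos: [451.9, -258.1, 222.4]
ee_rot: [[0.157, 0.988, -0.003], [0.988, -0.157, 0.001], [0.001, -0.003, -1.0]]
wrist_force: [1.7, -0.4, 0.3]
opening: 26.5
grip_force: 0.0
clock: 6.82
eef_pos: [442.6, -320.5, 274.2]
ee_rot: [[0.162, 0.987, 0.003], [0.987, -0.162, -0.004], [-0.004, 0.003, -1.0]]
wrist_force: [0.4, 0.5, -0.6]
opening: 0.4
grip_force: 0.0
reader xy [-48.4 -59.8] tip z 210.2 F [ 0.4  0.5 -0.6] open 0.4 t 6.83
to go mm [ 60. -10.  80.] turn -90.2 eef [ 442.6 -320.5  274.2] t 6.83
mark,hinge,frontedge [[311.0, 130.0], [364.0, 129.0], [289.0, 130.0]]
```

View pics/w3.png

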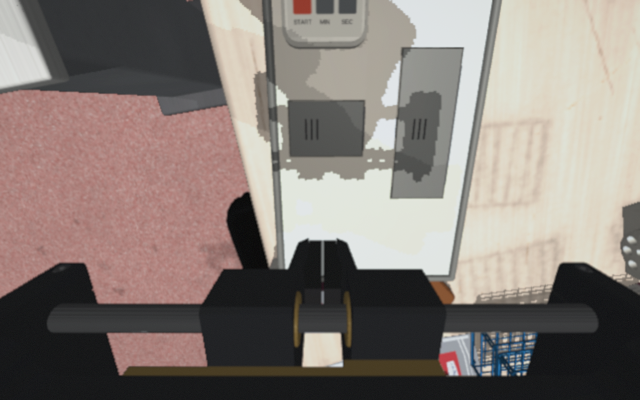

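The timer is on the bare top left of the port (lower edge at row 45). The shut port lid is clear and its ribs are at (312,129), with (311,130) predicted. I'll turn the closed fingers and go above the mark.

```bash

python3 -m inch '[[0.010,-0.002,0,-8],[0.025,-0.004,0,-18],[0.040,-0.007,0,-28],[0.054,-0.009,0,-38],[0.060,-0.010,0,-48]]'
python3 -m inch '[[0,0,0,-10],[0,0,0,-20],[0,0,0,-30],[0,0,0,-40],[0,0,0,-42]]'
python3 -c "
from h import *;togo(-58,0,105,180);where();print(np.round(robot.state()['joint_pos'],0))"
```

```text
clock: 7.5
eef_pos: [442.7, -252.9, 271.6]
ee_rot: [[-0.637, 0.771, -0.002], [0.771, 0.637, 0.003], [0.004, 0.0, -1.0]]
wrist_force: [0.4, -0.4, 0.6]
opening: 0.8
grip_force: 0.0
clock: 8.12
eef_pos: [442.5, -254.4, 271.7]
ee_rot: [[-0.988, 0.155, -0.002], [0.155, 0.988, 0.002], [0.002, 0.002, -1.0]]
wrist_force: [-0.5, 0.2, 0.2]
opening: 0.1
grip_force: 0.0
to go mm [ -1.2  -5.7 102.7] turn 0.2 eef [ 442.5 -254.4  271.7] t 8.12
reader xy [-59.    5.5] tip z 207.7 F [-0.5  0.2  0.2] open 0.1 t 8.12
[ 39.  35. -23. 111.  21.  39.  85.]
```

```bash

python3 -m inch '[[0,-0.002,0.025,0],[-0.001,-0.005,0.055,0],[-0.001,-0.006,0.080,0],[-0.001,-0.006,0.094,0],[-0.001,-0.006,0.100,0]]'
python3 - <<'E'
from h import *
where();togo(-58,0,97,180)
a=cams.get_image("wrist");b=cams.get_image("scene")[140:300,220:460]
cv2.imwrite("pics/w4.png",np.vstack([cv2.resize(a,(480,300)),cv2.resize(b,(480,300))])[:,:,::-1])
E
```

```text
clock: 8.75
eef_pos: [442.9, -261.1, 172.0]
ee_rot: [[-0.988, 0.156, -0.001], [0.156, 0.988, 0.001], [0.001, 0.001, -1.0]]
wrist_force: [0.1, 0.2, 0.2]
opening: 0.3
grip_force: 0.0
reader xy [-57.6  -1.1] tip z 108.0 F [0.1 0.2 0.2] open 0.3 t 8.75
to go mm [ 0.4  1.1 11. ] turn 0.1 eef [ 442.9 -261.1  172. ] t 8.75
```

View pics/w4.png

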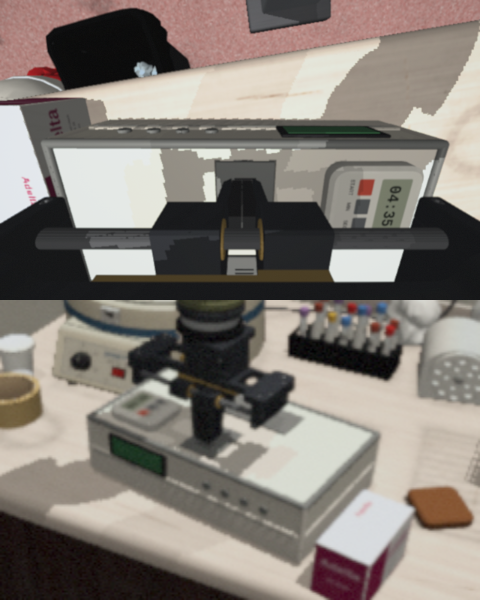

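The closed fingertips stand over the middle of the port lid (wrist crop (243,185)), and the timer is clear to the left. I'll press down in small steps and watch the force.

```bash

python3 -m inch '[[0,0.001,0.003,0],[0,0.001,0.006,0],[0,0.001,0.009,0],[0,0.001,0.011,0],[0,0.001,0.013,0]]'|grep -E "eef_pos|force"
python3 -m inch '[[0,0,0.001,0],[0,0,0.002,0]]'|grep -E "eef_pos|force"
python3 -m inch '[[0,0,0.001,0]]'|grep -E "eef_pos|force"
```

```text
eef_pos: [443.1, -260.8, 159.7]
wrist_force: [-0.8, -0.5, 1.8]
grip_force: 1.4
eef_pos: [443.0, -260.8, 157.7]
wrist_force: [-0.9, -0.4, 3.1]
grip_force: 1.5
eef_pos: [443.1, -260.8, 156.7]
wrist_force: [-0.9, -0.2, 3.5]
grip_force: 1.8
```

```bash

python3 -m inch '[[0,0,0.001,0]]'|grep -E "eef_pos|wrist_force"
python3 -m inch '[[0,0,0.001,0]]'|grep -E "eef_pos|wrist_force"
python3 -m inch '[[0,0,0,0],[0,0,0,0]]'|grep -E "eef_pos|wrist_force"
```

```text
eef_pos: [443.1, -260.8, 156.4]
wrist_force: [-3.4, 1.6, 17.0]
eef_pos: [443.1, -260.8, 156.2]
wrist_force: [-5.4, 2.6, 26.2]
eef_pos: [443.1, -260.8, 156.3]
wrist_force: [-4.8, 1.3, 19.5]
```

The lid is on its stop, since the force jumped from 3.5 N to 20 N. I'll release straight up.

```bash

python3 -m inch '[[0,0,-0.015,0],[0,0,-0.050,0],[0,0,-0.095,0],[0,0,-0.140,0],[0,0,-0.170,0]]'|grep -E "clock|eef_pos|wrist_force"
python3 -m inch '[[0.02,0,0,0],[0.06,0,0,0],[0.06,0,0,0],[0.06,0,0,0],[0.06,0,0,0]]'|grep -E "clock|eef_pos|wrist_force"
python3 -m inch '[[0,0,0,0],[0,0,0,0],[0,0,0,0],[0,0,0,0],[0,0,0,0]]'|grep -E "clock|wrist_force"
python3 - <<'E'
from h import *
a=cams.get_image("wrist");b=cams.get_image("scene")[140:300,220:460]
cv2.imwrite("pics/w5.png",np.vstack([cv2.resize(a,(480,300)),cv2.resize(b,(480,300))])[:,:,::-1])
E
```

```text
clock: 10.98
eef_pos: [443.6, -260.9, 327.0]
wrist_force: [0.0, -0.3, -0.7]
clock: 11.6
eef_pos: [385.1, -251.5, 324.8]
wrist_force: [0.3, 0.3, 0.5]
clock: 12.22
wrist_force: [0.8, -0.8, -1.4]
```

View pics/w5.png

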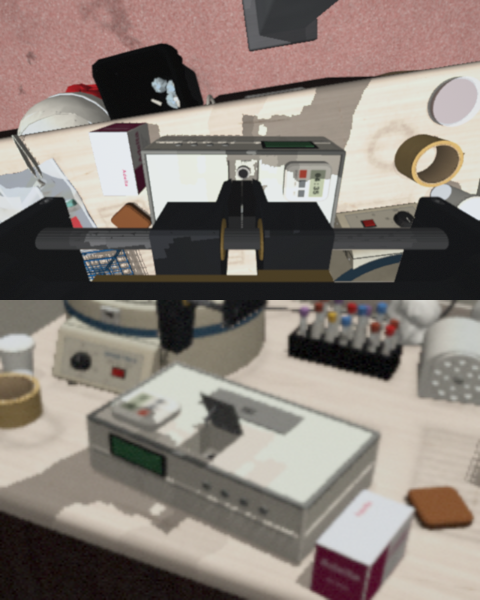

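The port lid stands open (scene crop (222,412)), the bay lid is shut (270,405) and the timer lies flat to its left (147,405). I'll hold a little longer and then hand in.

```bash

python3 -m inch '[[0,0,0,0],[0,0,0,0],[0,0,0,0],[0,0,0,0],[0,0,0,0]]'|grep clock
python3 -m inch '[[0,0,0,0],[0,0,0,0],[0,0,0,0],[0,0,0,0],[0,0,0,0]]'|grep clock
python3 -c "
from station import ticket;print(ticket.close_job())"
```

```text
clock: 12.95
clock: 13.58
the job is handed in; nothing more can be done
None
```

Job handed in at about 13.6 s: the timer was slid to the left of the port (centre about 100 mm from the middle line), the port lid was pressed once and stood open in the last picture, and the bay lid was still shut; no verdict came back.

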